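# Turn over the cover plates and pull the red-marked reject

## Robot

A 6-joint arm with a two-finger parallel gripper is mounted at the origin on the work surface. World frame = base frame: x ahead of the robot, y to its left, z up, the work surface at z = 0. Lengths are in m, angles in degrees, forces in N, time in s.
With the tool pointing down it reaches from about 0.3 to 0.75 m from the base axis. Payload 8.5 kg.
Tool frame: the origin (TCP) lies on the mounting face of the last link; the fingertips stand 173 mm ahead of it and the grasp point (between the pads) lies 155 mm ahead of it (env.tips_ahead is the distance from the TCP to the fingertips, in m); x points along the fingers, z is the direction in which the jaws open and shut, and the axes are right-handed (so a half turn about x gives the same grasp; the last joint's range is limited). The gripper opens to 85 mm and grips with 20 to 120 N. Pads are 22 mm wide; open, the fingers measure 114 mm over their backs; the gripper's body (76 mm by 85 mm) begins 54 mm behind the grasp point. The pads swing forward as they close: fully open they stand 13 mm farther back than shut.
Start: joints at [-77.137, 21.807, 74.336, -0, 83.858, -12.336], TCP at [0.234, -0.498, 0.405] pointing down, gripper open.
Joint ranges: [-178.18, 178.18], [-50.72, 133.34], [12.68, 142.11], [-81.47, 261.47], [9.98, 163.14], [-165.26, 165.26]. Speed limits (degrees/s): [136.94, 136.94, 180, 180, 180, 180].

## Interface

Orientations are given as a 3x3 rotation matrix whose columns are the frame's x, y, z axes.
In Python, from rig import env, optics gives the robot as it stands.
- The arm moves only by the shell command python3 -m inch 'ROWS' [FORCE]. ROWS is JSON, a list of rows, each a list of 3 entries, a list of its own where there are three numbers: the closure, from -1 (fully open) to 1 (shut), then the shift along the tool's x, y, z in units of 30 mm (1.0 is 30 mm), then the turn about the tool's x in units of 5 degrees (1.0 is 5 degrees). In form: [[hand, [x, y, z], yaw], ...]. A call has exactly 8 rows; each row shifts and turns the commanded pose from where the row before left it, along the tool's axes as they then stand; what a row does not reach is not made up. A row lasts 1/12 s, in which the tool goes at most 41.7 mm and 7.16 degrees, less where a joint would pass 70% of its speed; a pose out of reach is approached as far as the arm can. A call is refused whole if a number of a shift passes 1 or a number of a turn 1, either way. A call with a gripper value outside its range is refused whole. The fingers move at their own pace and stop on an object; FORCE is the grip in N (left out, the last holds). Time passes only in rows, so rows that do not move let the fingers close, or fill a call up. It gives the time, the measured TCP pose, the force and the opening at its end, in the units of the state.
- env.observe(): the state, without advancing time (a new reading comes with each control period).
- optics.get_image(name): name is "scene" or "top" or "wrist"; returns the picture (400x640x3 uint8, red, green, blue); there is no depth.
- optics.camera_params(name): a dict with "fx", "fy", "cx", "cy" (pixels), "xyz" and "rotation" of the camera in the world. Camera axes: x right, y down, z forward; pixel columns grow to the right and rows downward; lengths in m; the calibration is good to about 2 mm. A picture is of the moment at which its call begins: read the wrist's pose just before it. camera_params takes no time and is no camera call; for the wrist camera it gives the pose at the moment of the call.
- env.close_job(): hands the job in, once; it reports no verdict.
The state is a dict: "time_s": time; "q": joint angles; "qvel": joint speeds; "joint_efforts": joint torques, N m; "position": TCP position; "tool_rot": TCP orientation; "ft_force": force on the tool from outside, world axes, zero at the start; "wrist_torque": the same for the moment, N m; "grip_width": finger opening in m.
Only numpy, scipy, OpenCV 4.12 (cv2) and the standard library are available. Lean on these libraries where they do the work, as an engineer would, in place of code of your own. Each camera call takes 0.05 s, during which the arm holds its last target.

## Task

Three look-alike cover plates lean in the grey V-shaped cradle, blue faces up. Turn all three over within the cradle, so that each leans there with its bare underside facing up; once all three lie turned over and released, take the one with the red disc on its underside and stand it in the red reject cradle, leaning with the red disc still facing up, and leave the other two turned over in the grey cradle. Do not disturb the yellow housing, the screwdriver or the white cup.

Things in the scene. Friction and masses are not known exactly. Their poses are not given: they have to be found in the camera images.
- cradle: Grey cradle that holds the three plates side by side, about 105 mm apart. Fixed V trough, 330 mm long along y; base 110 mm wide. Origin: centre of its underside, z up. Two walls (60 mm along the slope, 6 mm thick) lean out 25 degrees from vertical to +x and -x; inner faces meet at x 0, z 18 mm; ends open. A plate on its short edge rests flat on either wall, centre at x +/-27, z 85 mm.
- reject: Red reject cradle, empty at the start. Fixed V trough, 140 mm long along y; base 110 mm wide. Origin: centre of its underside, z up. Two walls (60 mm along the slope, 6 mm thick) lean out 25 degrees from vertical to +x and -x; inner faces meet at x 0, z 18 mm; ends open. A plate on its short edge rests flat on either wall, centre at x +/-27, z 85 mm.
- plate_a_c (a point): Centre of a cover plate, 130 x 80 x 8 mm slab, about 0.2 kg: one blue face, one bare aluminium underside, here plain. Axes: x along the 130 mm, bottom edge to top edge as it stands at the start; y along the 80 mm; z out of the blue face. At the start it leans on the grey cradle's +x wall, underside hidden; its upper 76 mm stand free above the wall, to pinch across the 8 mm.
- plate_b_c (a point): Centre of a second cover plate, same size, looks, axes and start lean as plate_a_c; its bare aluminium underside is plain too.
- plate_red_c (a point): Centre of the reject cover plate, same size, looks from above, axes and start lean as plate_a_c; its bare aluminium underside bears a red disc of 34 mm diameter, 30 mm below the centre.
- plate_a: The plate of point plate_a_c; origin at its centre, but z is vertical while it leans as at the start.
- plate_b: The plate of point plate_b_c; origin at its centre, but z is vertical while it leans as at the start.
- plate_red: The plate of point plate_red_c; origin at its centre, but z is vertical while it leans as at the start.
- housing: Bystander: loose yellow sensor housing, 70 x 70 x 60 mm high; origin at the centre of its underside. Leave alone.
- driver: Bystander: loose screwdriver lying on the bench, about 200 mm long along its x axis. Leave alone.
- cup: Bystander: loose white plastic cup, 80 mm across, 70 mm high; origin at the centre of its underside. Leave alone.

How it is judged (in metres and radians):
On the way:
1. all three plates lean in the grey cradle, undersides facing up, at rest and let go (angle between plate_a_c's own z axis and vertical between 1.8 and 2.3 rad and x of plate_a_c in the frame of cradle between -0.065 and 0.065 m and y of plate_a_c in the frame of cradle between -0.15 and 0.15 m and z of plate_a_c in the frame of cradle between 0.04 and 0.1 m and contact force between each of plate_a, plate_b, plate_red and cradle above 0.1 N and linear speed of each of plate_a, plate_b, plate_red below 0.03 m/s and contact force between the fingers and plate_a below 0.05 N and angle between plate_b_c's own z axis and vertical between 1.8 and 2.3 rad and x of plate_b_c in the frame of cradle between -0.065 and 0.065 m and y of plate_b_c in the frame of cradle between -0.15 and 0.15 m and z of plate_b_c in the frame of cradle between 0.04 and 0.1 m and contact force between the fingers and plate_b below 0.05 N and angle between plate_red_c's own z axis and vertical between 1.8 and 2.3 rad and x of plate_red_c in the frame of cradle between -0.065 and 0.065 m and y of plate_red_c in the frame of cradle between -0.15 and 0.15 m and z of plate_red_c in the frame of cradle between 0.04 and 0.1 m and contact force between the fingers and plate_red below 0.05 N), for 0.2 s.
At the end, for the whole second after the job is handed in: The red-disc plate leans in the red cradle, centre within 40 mm of its middle lengthwise; the two plain plates lean in the grey cradle, centres within 150 mm of its middle; all three undersides face up (blue normal 103 to 132 degrees from vertical), at rest and released (angle between plate_a_c's own z axis and vertical between 1.8 and 2.3 rad and x of plate_a_c in the frame of cradle between -0.065 and 0.065 m and y of plate_a_c in the frame of cradle between -0.15 and 0.15 m and z of plate_a_c in the frame of cradle between 0.04 and 0.1 m and contact force between each of plate_a, plate_b and cradle above 0.1 N and linear speed of each of plate_a, plate_b, plate_red below 0.03 m/s and contact force between the fingers and plate_a below 0.05 N and angle between plate_b_c's own z axis and vertical between 1.8 and 2.3 rad and x of plate_b_c in the frame of cradle between -0.065 and 0.065 m and y of plate_b_c in the frame of cradle between -0.15 and 0.15 m and z of plate_b_c in the frame of cradle between 0.04 and 0.1 m and contact force between the fingers and plate_b below 0.05 N and angle between plate_red_c's own z axis and vertical between 1.8 and 2.3 rad and x of plate_red_c in the frame of reject between -0.065 and 0.065 m and y of plate_red_c in the frame of reject between -0.04 and 0.04 m and z of plate_red_c in the frame of reject between 0.04 and 0.1 m and contact force between plate_red and reject above 0.1 N and contact force between the fingers and plate_red below 0.05 N); the robot touches nothing.
It fails at once if the housing, the screwdriver or the cup is moved by more than 30 mm (distance of any of housing, driver, cup from where it was at the start of the episode above 0.03 m).
It also fails if it takes over 72 s, if anything falls off the work surface, if the arm or the gripper's body presses on something with over 40 N, if the wrist force passes 120 N, or if a joint passes its speed limit or range.

## Working session

There is one attempt and no reset: what is moved stays moved. The work goes in short steps, Python scripts to look and compute and a shell command to move; the robot and the scene stay as the last step left them, time stands still between calls to the robot, and variables do not carry over. Pictures are saved under pics/ and viewed, and the job is handed in when it is done.

```bash
ls -la; mkdir -p pics
python3 - <<'E'
from rig import env, optics
import cv2
s=env.observe()
for k,v in s.items(): print(k,v)
for n in ["scene","top","wrist"]:
    p=optics.camera_params(n); print(n,p)
    cv2.imwrite(f"pics/{n}0.png",optics.get_image(n)[:,:,::-1])
E
```

```text
total 12
drwxr-xr-x  3 agent agent 4096 Dec  7 01:18 .
drwxr-xr-x 23 root  root  4096 Dec  7 01:18 ..
drwxr-xr-x  2 agent agent 4096 Dec  7 01:18 pics
time_s 0.0
q [-7.71380345e+01  2.18419875e+01  7.43845832e+01 -4.36066182e-04
  8.38577179e+01 -1.23374678e+01]
qvel [ 0.03309486  0.04217689  0.06564123  0.11296685 -0.0578031  -0.02675754]
joint_efforts [-4.30328191e-04 -4.48464489e+01 -2.31276637e+01 -2.16327712e-04
  4.89417580e-03 -6.36681364e-06]
position [ 0.23414744 -0.49762641  0.40410324]
tool_rot [[-3.34851556e-04  9.04830966e-01  4.25770843e-01]
 [ 1.43251783e-03  4.25770864e-01 -9.04829884e-01]
 [-9.99998918e-01  3.06940628e-04 -1.43875653e-03]]
ft_force [0.32559105 0.13434515 0.37919339]
wrist_torque [-0.02085007  0.02698774  0.00497682]
grip_width 0.08551904921024464
scene {'fx': 489.4012286288326, 'fy': 489.4012286288326, 'cx': 331.3089163101869, 'cy': 200.56608554306447, 'xyz': array([ 1.04100714, -0.37563081,  1.01515367]), 'rotation': array([[ 6.15136472e-01,  6.55741758e-01, -4.37732644e-01],
       [ 7.88420486e-01, -5.11976317e-01,  3.40988838e-01],
       [-5.08126765e-04, -5.54872055e-01, -8.31935541e-01]])}
top {'fx': 488.010018117244, 'fy': 488.010018117244, 'cx': 322.0795320389416, 'cy': 201.4370317347564, 'xyz': array([ 0.35643172, -0.01539393,  1.20171137]), 'rotation': array([[ 0.06364111, -0.97741248,  0.20153078],
       [-0.99796103, -0.06331203,  0.00808499],
       [ 0.00485696, -0.2016344 , -0.97944881]])}
wrist {'fx': 280.8421072706761, 'fy': 280.8421072706761, 'cx': 319.0967985111783, 'cy': 202.4835809451506, 'xyz': array([ 0.29867276, -0.46781236,  0.37301089]), 'rotation': array([[ 0.42636433, -0.86794943, -0.2547101 ],
       [-0.90455077, -0.4094757 , -0.11881735],
       [-0.00117014,  0.2810577 , -0.95969016]])}
```

View pics/scene0.png

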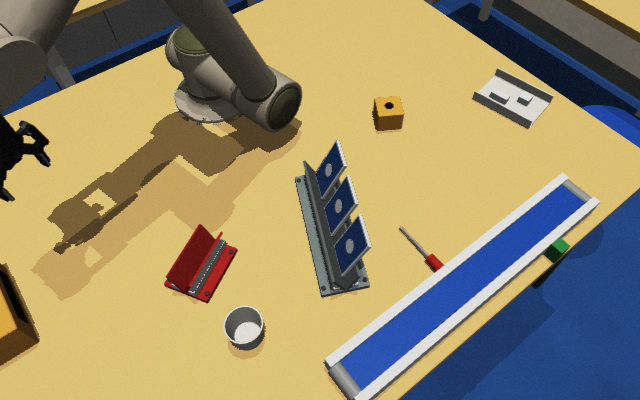

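View pics/top0.png

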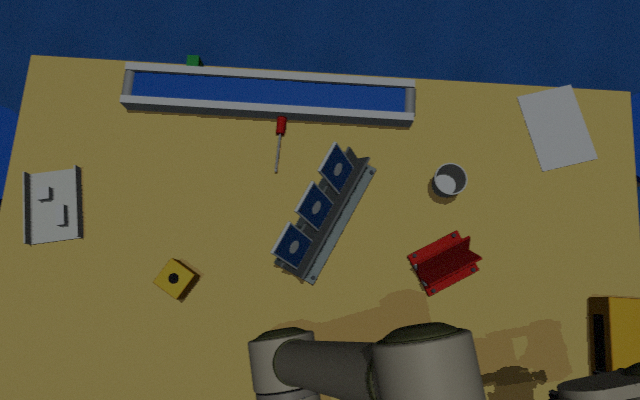

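Scene view: three blue plates lie near pixels (328,170), (338,206) and (349,245). The red cradle is near (200,265), the cup near (244,327) and the housing near (389,113). In the top view the plates are at (294,247), (316,207) and (338,170), the red cradle at (444,264) and the cup at (449,180). I'll triangulate the plate discs and the cradles.

```bash
cat > h.py <<'E'
import numpy as np, cv2
from rig import env, optics
def load(n): return cv2.imread(f"pics/{n}.png")
def ray(cam,uv):
    p=optics.camera_params(cam)
    d=p["rotation"]@np.array([(uv[0]-p["cx"])/p["fx"],(uv[1]-p["cy"])/p["fy"],1.])
    return p["xyz"],d/np.linalg.norm(d)
def plane(cam,uv,z):
    o,d=ray(cam,uv); return o+d*(z-o[2])/d[2]
def tri(uvA,uvB,a="scene",b="top"):
    A=np.zeros((3,3));B=np.zeros(3);R=[ray(a,uvA),ray(b,uvB)]
    for o,d in R:
        M=np.eye(3)-np.outer(d,d);A+=M;B+=M@o
    x=np.linalg.solve(A,B)
    return x,[np.linalg.norm((np.eye(3)-np.outer(d,d))@(x-o)) for o,d in R]
E
python3 - <<'E'
from h import *
C={}
for n,box in (("scene",(300,130,385,285)),("top",(265,135,365,280))):
    im=load(n+"0");x0,y0,x1,y1=box
    c=im[y0:y1,x0:x1].astype(int)
    m=((c[:,:,0]>c[:,:,2]+25)&(c[:,:,0]>60)).astype(np.uint8)
    cs,_=cv2.findContours(m,cv2.RETR_EXTERNAL,cv2.CHAIN_APPROX_NONE)
    L=[]
    for k in cs:
        if cv2.contourArea(k)<150: continue
        f=np.zeros_like(m);cv2.drawContours(f,[k],-1,1,-1)
        M=cv2.moments(f,True);L.append((M['m10']/M['m00']+x0,M['m01']/M['m00']+y0))
        r=cv2.minAreaRect(k)
        print(n,L[-1],cv2.contourArea(k))
        cv2.drawContours(im[y0:y1,x0:x1],[k],-1,(0,0,255),1)
    C[n]=sorted(L,key=lambda t:t[1])
    cv2.imwrite(f"pics/{n}_m.png",cv2.resize(im[y0-10:y1+10,x0-10:x1+10],None,fx=3,fy=3,interpolation=cv2.INTER_NEAREST))
P=[]
# scene: near(low row)= ; match by y
for a,b in zip(C["scene"],C["top"][::-1]):
    print(a,b,*tri(a,b)); 
for n,b in (("rej",(400,225,490,300)),):
    im=load("top0"); cv2.imwrite("pics/top_r.png",cv2.resize(im[225:300,400:490],None,fx=6,fy=6,interpolation=cv2.INTER_CUBIC))
im=load("top0"); cv2.imwrite("pics/top_c.png",cv2.resize(im[135:290,260:390],None,fx=5,fy=5,interpolation=cv2.INTER_CUBIC)[:, :])
E
```

```text
scene (350.16843220338984, 244.9512711864407) 882.0
scene (338.955500618047, 204.9072929542645) 751.0
scene (328.7938596491228, 169.2002923976608) 624.0
```

```bash
python3 -c "
import cv2
a=cv2.imread('pics/top_c.png');b=cv2.imread('pics/top_r.png');print(a.shape,b.shape)
a=cv2.resize(a,None,fx=.77,fy=.77);cv2.imwrite('pics/top_c2.png',a)"
```

```text
(775, 650, 3) (450, 540, 3)
```

View pics/top_c2.png

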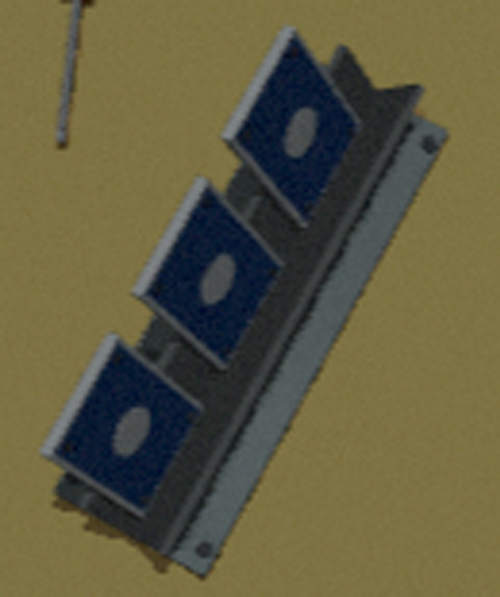

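View pics/top_r.png

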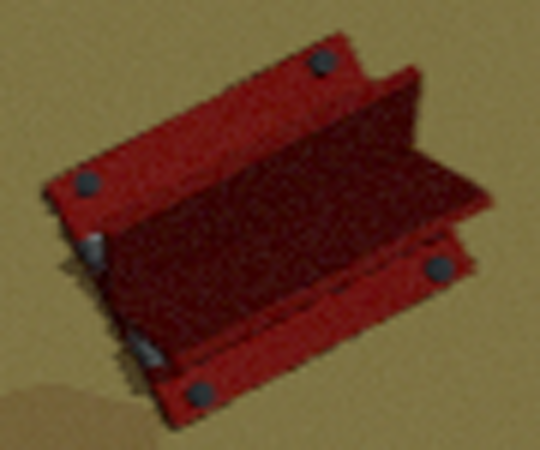

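The zoomed views show the plates clearly, with a pale disc at each plate's centre. The four bolt heads of the red cradle are at zoomed pixels (87,184), (323,62), (201,395) and (440,269).

Run:
```python
from h import *
C={}
for n,box in (("scene",(300,130,385,285)),("top",(265,135,365,280))):
    im=load(n+"0");x0,y0,x1,y1=box
    c=im[y0:y1,x0:x1].astype(int)
    m=((c[:,:,0]>c[:,:,2]*1.5+15)).astype(np.uint8)
    cs,_=cv2.findContours(m,cv2.RETR_EXTERNAL,cv2.CHAIN_APPROX_NONE)
    L=[]
    for k in cs:
        if cv2.contourArea(k)<150: continue
        f=np.zeros_like(m);cv2.drawContours(f,[k],-1,1,-1)
        h=f*(1-m); h=cv2.morphologyEx(h,cv2.MORPH_OPEN,np.ones((3,3),np.uint8))
        M=cv2.moments(f,True);H=cv2.moments(h,True)
        a=(M['m10']/M['m00']+x0,M['m01']/M['m00']+y0)
        b=(H['m10']/H['m00']+x0,H['m01']/H['m00']+y0)
        print(n,np.round(a,2),np.round(b,2),cv2.contourArea(k)); L.append((a,b))
    C[n]=sorted(L,key=lambda t:t[0][1])
P=[]
for a,b in zip(C["scene"],C["top"][::-1]):
  for k in (0,1):
    x,e=tri(a[k],b[k]); print(k,x.round(4),np.round(e,4))
    if k==1:P.append(x)
P=np.array(P);u=P[0]-P[2];print("dir",u/np.linalg.norm(u),np.diff(P,axis=0))
s=[((a+.5)/6-.5+400,(b+.5)/6-.5+225) for a,b in((87,184),(323,62),(201,395),(440,269))]
q=np.array([plane("top",t,.010) for t in s]);print(q.round(4),q.mean(0))
d=q[1]-q[0]+q[3]-q[2];print("rej dir",d/np.linalg.norm(d),np.linalg.norm(d)/2,np.linalg.norm(q[2]-q[0]))
# grey cradle screws (-x side)
s=[((a/.77+.5)/5-.5+260,(b/.77+.5)/5-.5+135) for a,b in((429,144),(205,550))]
q=np.array([plane("top",t,.010) for t in s]);print(q.round(4),np.linalg.norm(q[1]-q[0]))
```

```text
scene [349.97 245.15] [348.99 245.72] 828.0
scene [338.67 205.35] [337.94 205.64] 696.5
scene [328.62 169.02] [327.88 169.68] 586.0
top [292.99 246.08] [293.63 246.53] 741.5
top [315.26 206.67] [316.03 207.11] 704.0
top [336.99 168.29] [337.78 168.8 ] 666.5
0 [0.4777 0.0542 0.0878] [0.0008 0.0008]
1 [0.4769 0.0527 0.0858] [0.0007 0.0007]
0 [0.5728 0.0094 0.0867] [0.0007 0.0007]
1 [0.572  0.0077 0.0862] [0.0008 0.0008]
0 [ 0.6681 -0.0356  0.088 ] [0.0008 0.0008]
1 [ 0.6674 -0.0375  0.0866] [0.0008 0.0008]
dir [-0.90367083  0.42821107 -0.00378288] [[ 0.09508154 -0.04498191  0.0004384 ]
 [ 0.09536877 -0.04526438  0.00035885]]
[[ 0.4824 -0.2381  0.01  ]
 [ 0.5386 -0.3336  0.01  ]
 [ 0.4008 -0.2859  0.01  ]
 [ 0.4572 -0.3816  0.01  ]] [ 0.46972398 -0.30981814  0.01      ]
rej dir [ 0.50750155 -0.86165085  0.        ] 0.11091521100158219 0.09454472508799362
[[ 0.6854 -0.1241  0.01  ]
 [ 0.4131  0.0048  0.01  ]] 0.30124336668032214
```

```bash
cat >> h.py <<'E'
UX=np.array([.4282,.9037]);UY=np.array([-.9037,.4282])
V={'near':np.array([.4669,.0316]),'mid':np.array([.562,-.0134]),'far':np.array([.6574,-.0586])}
def rel(plate,ox,z,ang=None):
    """units of tool shift to reach V point + ox*UX at height z, and turn units"""
    s=env.observe();R=s["tool_rot"];p=s["position"]
    t=np.array([*(V[plate]+ox*UX),z]);
    d=R.T@(t-p)/.03
    a=np.degrees(np.arctan2(R[1,2],R[0,2]));ta=-115.35 if ang is None else ang
    print("t",round(s["time_s"],2),"units",d.round(2),"turn",round(((a-ta+180)%360-180)/5,2),"w",round(s["grip_width"],4),"F",s["ft_force"].round(1),"pos",p.round(4),"cradle x",round((p[:2]-V[plate])@UX,4),"q6",s["q"][5].round(1))
E
python3 -m inch '[[-1,[0,0.98,-0.85],0],[-1,[0,0.98,-0.85],0],[-1,[0,0.98,-0.85],0],[-1,[0,0.98,-0.85],0],[-1,[0,0.98,-0.85],0],[-1,[0,0.98,-0.85],0],[-1,[0,0.98,-0.85],0],[-1,[0,0.98,-0.85],0]]' 30
python3 -c "
from h import *
rel('near',.0445,.404)"
```

```text
time_s: 0.82
position: [0.3603, -0.2111, 0.4047]
tool_rot: [[-0.0, 0.905, 0.425], [0.0, 0.425, -0.905], [-1.0, 0.0, -0.0]]
ft_force: [0.3, -1.2, 0.1]
grip_width: 0.0855
t 0.82 units [ 0.02  7.8  -6.75] turn 10.1 w 0.0855 F [ 0.3 -1.2  0.1] pos [ 0.3603 -0.2111  0.4047] cradle x -0.2649 q6 18.1
```

```bash
python3 -m inch '[[0.2,[0,0.98,-0.85],0],[0.2,[0,0.98,-0.85],0],[0.2,[0,0.98,-0.85],0],[0.2,[0,0.98,-0.85],0],[0.2,[0,0.98,-0.85],0],[0.2,[0,0.98,-0.85],0],[0.2,[0,0.98,-0.85],0],[0.2,[0,0.98,-0.85],0]]' 30 | tail -1
python3 -m inch '[[-1,[0,0,0],1],[-1,[0,0,0],1],[-1,[0,0,0],1],[-1,[0,0,0],1],[-1,[0,0,0],1],[-1,[0,0,0],1],[-1,[0,0,0],1],[-1,[0,0,0],1]]' 30 | tail -1
python3 -c "
from h import *
rel('near',.0445,.404)"
```

```text
grip_width: 0.0341
grip_width: 0.0851
t 2.15 units [ 0.02 -0.    0.  ] turn 2.06 w 0.0851 F [-0.2 -0.5 -0.9] pos [0.486  0.0718 0.4045] cradle x 0.0445 q6 99.6
```

```bash
python3 -m inch '[[-1,[0.75,0,0],1],[-1,[0.75,0,0],1],[-1,[0.75,0,0],0.06],[-1,[0.75,0,0],0],[-1,[0.75,0,0],0],[-1,[0.72,0,0],0],[-1,[0,0,0],0],[-1,[0,0,0],0]]' 30 | tail -1
python3 -c "
from h import *
rel('near',.0445,.27)
cv2.imwrite('pics/w1.png',optics.get_image('wrist')[:,:,::-1])
s=optics.get_image('scene')[:,:,::-1]
cv2.imwrite('pics/s1.png',cv2.resize(s[80:300,200:480],None,fx=2.5,fy=2.5))"
```

```text
grip_width: 0.085
t 2.82 units [ 0.01 -0.01  0.  ] turn 0.05 w 0.085 F [-1.1 -0.1  0.6] pos [0.4862 0.0718 0.2704] cradle x 0.0446 q6 109.7
```

View pics/w1.png

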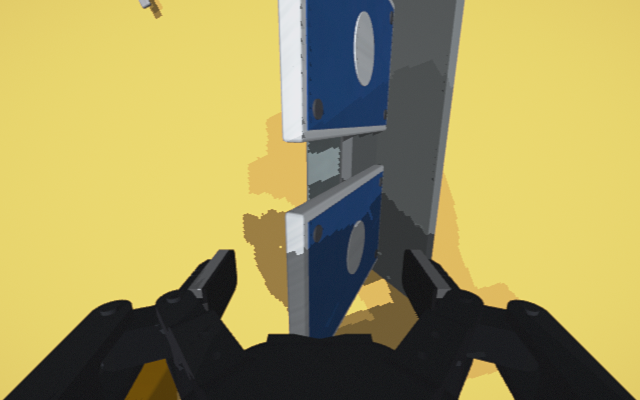

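View pics/s1.png

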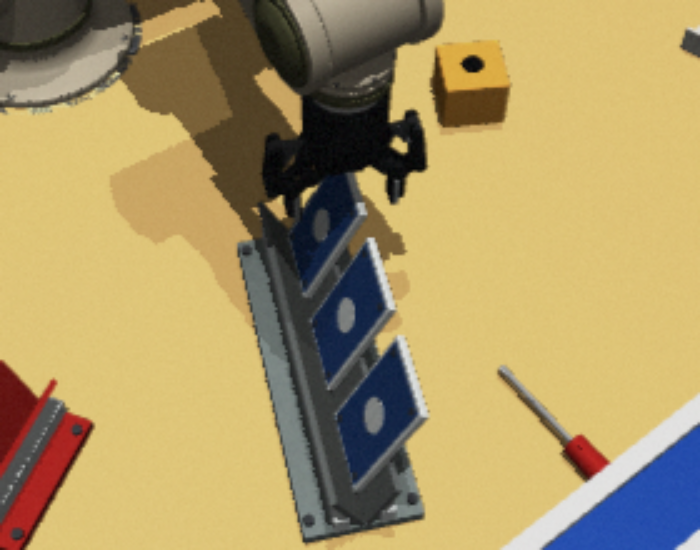

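The gripper straddles the near plate; the wrist view shows the plate's top edge between the open fingers, around (300,270). Next I'll narrow the fingers and tilt the plate.

```bash
python3 -m inch '[[0.2,[0,0,0],0],[0.2,[0,0,0],0],[0.2,[0,0,0],0],[0.2,[0,0,0],0],[0.2,[0,0,0.3],0],[0.2,[0,0,0.3],0],[0.2,[0,0,0.3],0],[0.2,[0,0,0.3],0]]' 30 | tail -1
python3 -c "
from h import *
rel('near',.0,.27)
cv2.imwrite('pics/w2.png',optics.get_image('wrist')[:,:,::-1])
s=optics.get_image('scene')[:,:,::-1]
cv2.imwrite('pics/s2.png',cv2.resize(s[80:300,200:480],None,fx=2.5,fy=2.5))"
```

```text
grip_width: 0.034
t 3.58 units [ 0.02 -0.01  0.25] turn 0.05 w 0.034 F [-0.1  0.3  0.5] pos [0.4703 0.0382 0.2707] cradle x 0.0074 q6 105.3
```

View pics/w2.png

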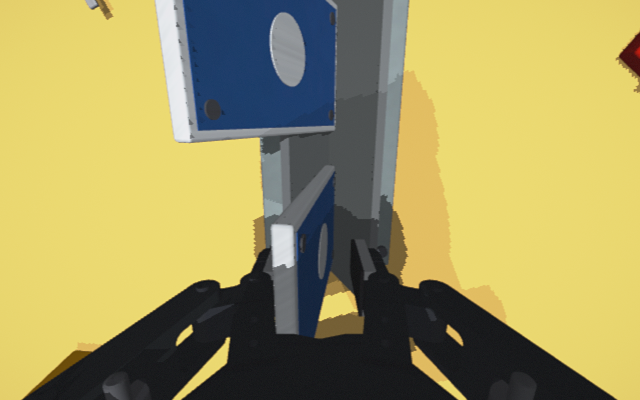

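View pics/s2.png

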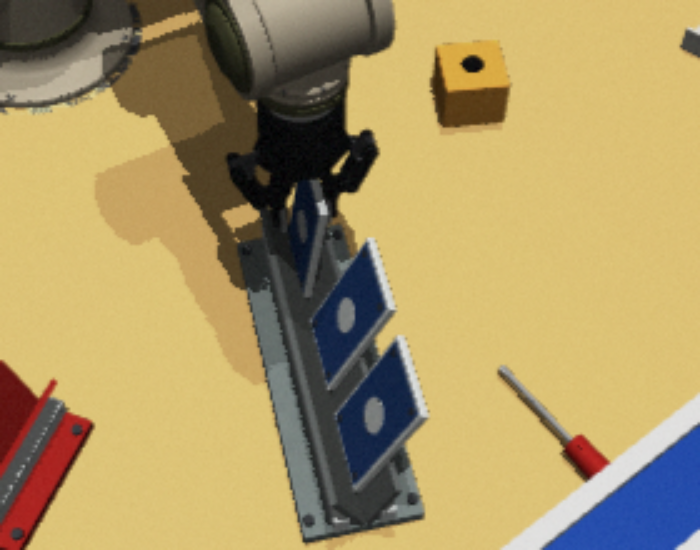

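The plate is tilting upright between the fingers and its bottom is still in the V. I'll continue across.

```bash
python3 -m inch '[[0.55,[0,0,0.1],0],[0.55,[0,0,0.1],0],[0.55,[0,0,0.2],0],[0.55,[0,0,0.2],0],[0.5,[0,0,0.2],0],[0.4,[0,0,0.2],0],[0.3,[0,0,0.2],0],[0.2,[0,0,0.2],0]]' 30 | tail -1
python3 -c "
from h import *
rel('near',-.0445,.27)"
python3 -m inch '[[0.2,[0,0,0.1],0],[0.1,[0,0,0.1],0],[-0.1,[0,0,0],0],[-0.3,[0,0,0],0],[-0.6,[0,0,0],0],[-1,[0,0,0],0],[-1,[0,0,0],0],[-1,[0,0,0],0]]' 30 | tail -1
python3 -c "
from h import *
rel('near',-.0445,.27)
cv2.imwrite('pics/w3.png',optics.get_image('wrist')[:,:,::-1])
s=optics.get_image('scene')[:,:,::-1]
cv2.imwrite('pics/s3.png',cv2.resize(s[80:300,200:480],None,fx=2.5,fy=2.5))"
```

```text
grip_width: 0.0341
t 4.35 units [ 0.02 -0.02  0.35] turn 0.05 w 0.0341 F [ 0.7 -0.6 -0.6] pos [0.4527 0.0006 0.2706] cradle x -0.0341 q6 100.1
grip_width: 0.0849
t 5.02 units [ 0.02 -0.02  0.17] turn 0.05 w 0.0849 F [ 0.1 -0.6  0.5] pos [ 0.4505 -0.0041  0.2706] cradle x -0.0393 q6 99.4
```

View pics/w3.png

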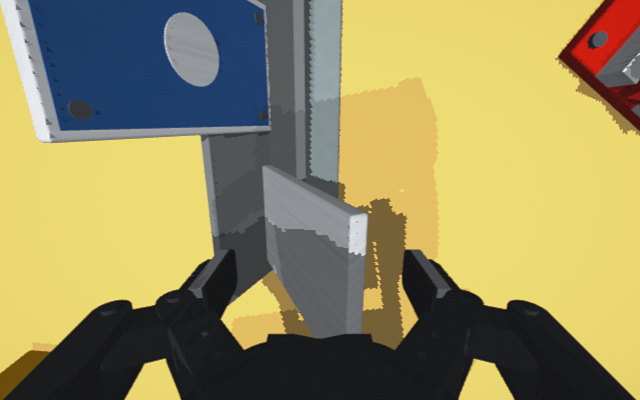

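View pics/s3.png

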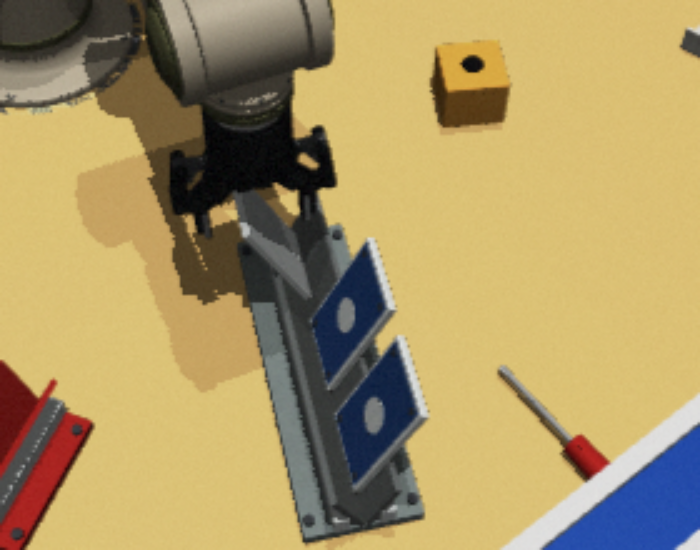

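Near plate flipped: the bare underside is visible at about (310,235) in the wrist view. On to the middle plate.

```bash
python3 -m inch '[[-1,[-1,0,0],0],[-1,[-1,0,0],0],[-1,[-0.4,0.2,-0.2],0],[-1,[0,0.85,-0.65],0],[-1,[0,0.85,-0.65],0],[-1,[0,0.85,-0.65],0],[-1,[0,0.75,-0.65],0],[-1,[0,0,0],0]]' 30 | tail -1
python3 -c "
from h import *
rel('mid',.0445,.27)
s=optics.get_image('scene')[:,:,::-1]
cv2.imwrite('pics/s4.png',cv2.resize(s[80:300,200:480],None,fx=2.5,fy=2.5))"
```

```text
grip_width: 0.0856
t 5.78 units [ 2.39 -0.09  0.09] turn 0.06 w 0.0856 F [-1.5 -0.1  0.5] pos [0.5845 0.0281 0.3418] cradle x 0.0472 q6 106.2
```

View pics/s4.png

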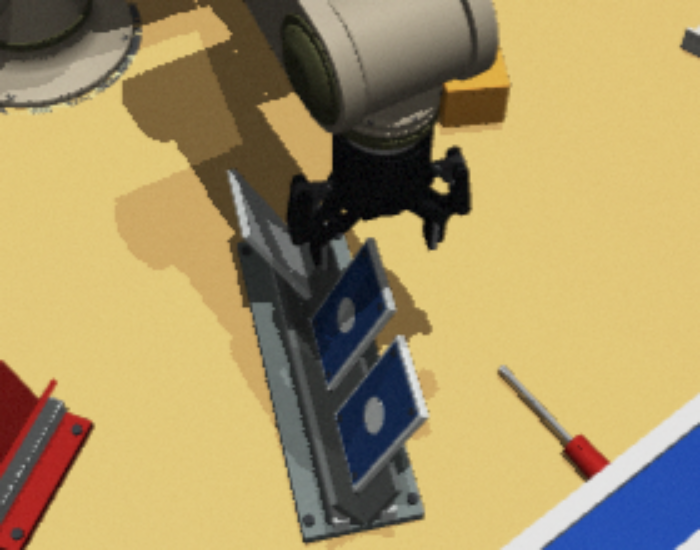

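The near plate leans turned over and its underside shows no red. Lowering onto the middle plate.

```bash
python3 -m inch '[[-1,[0.8,-0.09,0.09],0.06],[-1,[0.8,0,0],0],[-1,[0.79,0,0],0],[-1,[0,0,0],0],[0.2,[0,0,0],0],[0.2,[0,0,0],0],[0.2,[0,0,0],0],[0.2,[0,0,0],0]]' 30 | tail -1
python3 -c "
from h import *
rel('mid',.0445,.27)"
python3 -m inch '[[0.2,[0,0,0.3],0],[0.2,[0,0,0.3],0],[0.2,[0,0,0.3],0],[0.2,[0,0,0.3],0],[0.4,[0,0,0.1],0],[0.55,[0,0,0.1],0],[0.55,[0,0,0.1],0],[0.55,[0,0,0.2],0]]' 30 | tail -1
python3 -m inch '[[0.55,[0,0,0.2],0],[0.5,[0,0,0.2],0],[0.4,[0,0,0.2],0],[0.3,[0,0,0.2],0],[0.2,[0,0,0.2],0],[0.2,[0,0,0.1],0],[0.1,[0,0,0.1],0],[-0.1,[0,0,0],0]]' 30 | tail -1
python3 -c "
from h import *
rel('mid',-.0445,.27)"
python3 -m inch '[[-0.3,[0,0,0],0],[-0.6,[0,0,0],0],[-1,[0,0,0.1],0],[-1,[0,0,0],0],[-1,[-0.7,0,0],0],[-1,[-0.8,0,0],0],[-1,[-0.8,0,0],0],[-1,[-0.1,0,0],0]]' 30 | tail -1
python3 -c "
from h import *
rel('far',.0445,.27)
cv2.imwrite('pics/w5.png',optics.get_image('wrist')[:,:,::-1])
s=optics.get_image('scene')[:,:,::-1]
cv2.imwrite('pics/s5.png',cv2.resize(s[80:300,200:480],None,fx=2.5,fy=2.5))"
```

```text
grip_width: 0.039
t 6.5 units [ 0.08  0.09 -0.08] turn -0.01 w 0.039 F [-0.5 -0.3 -0.8] pos [0.5776 0.0259 0.2724] cradle x 0.0422 q6 106.2
grip_width: 0.0193
grip_width: 0.0466
t 7.83 units [ 0.03  0.09 -0.02] turn -0.02 w 0.0466 F [-0.6  0.3 -0. ] pos [ 0.5401 -0.0531  0.271 ] cradle x -0.0452 q6 97.3
grip_width: 0.0854
t 8.5 units [ 2.59  3.58 -3.07] turn -0.01 w 0.0854 F [ 0.4 -0.1  0.1] pos [ 0.5393 -0.0553  0.3468] cradle x -0.0476 q6 97.0
```

View pics/w5.png

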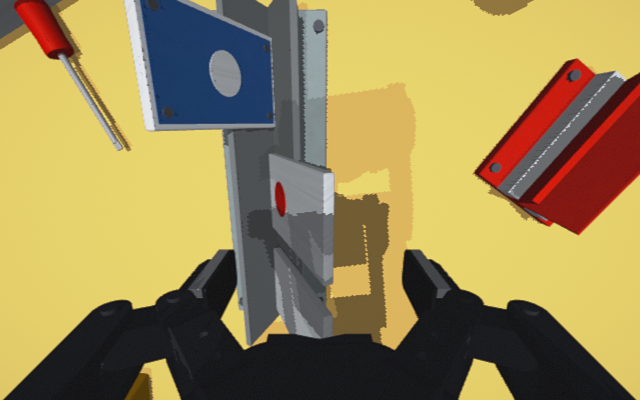

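View pics/s5.png

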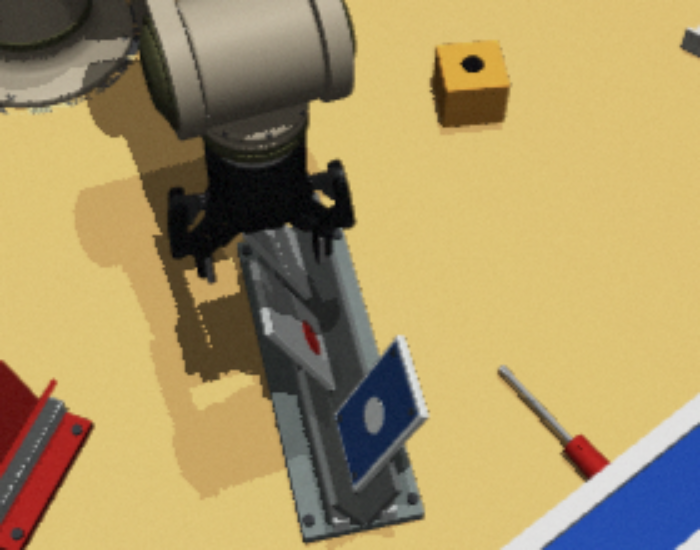

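The middle plate is the red-disc one: turned over, with the disc at (281,199) in the wrist view. Now the far plate.

```bash
python3 -m inch '[[-1,[0,0.7,-0.6],0],[-1,[0,0.75,-0.65],0],[-1,[0,0.75,-0.65],0],[-1,[0,0.75,-0.65],0],[-1,[0,0.63,-0.52],0],[-1,[0,0,0],0],[-1,[0.6,0,0],0],[-1,[0.6,0,0],0]]' 30 | tail -1
python3 -c "
from h import *
rel('far',.0445,.27)"
```

```text
grip_width: 0.0857
t 9.27 units [ 1.18  0.04 -0.01] turn -0.01 w 0.0857 F [ 0.4  0.4 -1.1] pos [ 0.6753 -0.0181  0.3054] cradle x 0.0443 q6 103.8
```

```bash
python3 -m inch '[[-1,[0.6,0.03,0],0],[-1,[0.58,0,0],0],[0.2,[0,0,0],0],[0.2,[0,0,0],0],[0.2,[0,0,0],0],[0.2,[0,0,0],0],[0.2,[0,0,0.3],0],[0.2,[0,0,0.3],0]]' 30 | tail -1
python3 -m inch '[[0.2,[0,0,0.3],0],[0.2,[0,0,0.3],0],[0.4,[0,0,0.1],0],[0.55,[0,0,0.1],0],[0.55,[0,0,0.1],0],[0.55,[0,0,0.2],0],[0.55,[0,0,0.2],0],[0.5,[0,0,0.2],0]]' 30 | tail -1
python3 -c "
from h import *
rel('far',-.0445,.27)"
python3 -m inch '[[0.4,[0,0,0.2],0],[0.3,[0,0,0.2],0],[0.2,[0,0,0.2],0],[0.2,[0,0,0.1],0],[0.1,[0,0,0.1],0],[-0.1,[0,0,0],0],[-0.3,[0,0,0],0],[-0.6,[0,0,0],0]]' 30 | tail -1
python3 -m inch '[[-1,[0,0,0],0],[-1,[0,0,0],0],[-1,[0,0,0],0],[-1,[-0.8,0,0],0],[-1,[-0.8,0,0],0],[-1,[-0.8,0,0],0],[-1,[0,0,0],0],[-1,[0,0,0],0]]' 30 | tail -1
python3 -c "
from h import *
rel('mid',-.0445,.27)
cv2.imwrite('pics/w6.png',optics.get_image('wrist')[:,:,::-1])
s=optics.get_image('scene')[:,:,::-1]
cv2.imwrite('pics/s6.png',s)
t=optics.get_image('top')[:,:,::-1]
cv2.imwrite('pics/t6.png',t)
cv2.imwrite('pics/st6.png',np.hstack([cv2.resize(s[130:310,270:400],None,fx=3,fy=3),cv2.resize(t[130:310,250:385],None,fx=3,fy=3)]))"
```

```text
grip_width: 0.0342
grip_width: 0.0209
t 10.6 units [0.05 0.   0.84] turn -0.01 w 0.0209 F [0.1 0.8 0.8] pos [ 0.649  -0.076   0.2715] cradle x -0.0193 q6 98.4
grip_width: 0.0656
grip_width: 0.0851
t 11.93 units [ 2.48 -3.52  0.06] turn -0.01 w 0.0851 F [ 0.5 -0.6  0.2] pos [ 0.639  -0.0971  0.3447] cradle x -0.0427 q6 96.3
```

View pics/w6.png

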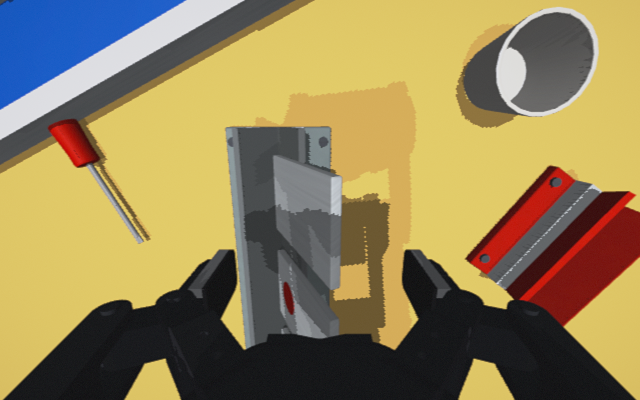

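View pics/st6.png

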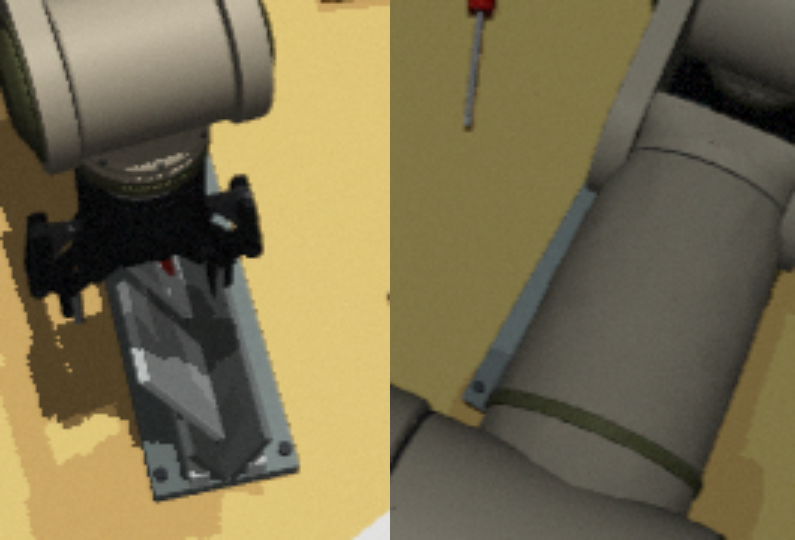

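All three plates lean turned over and released; the far one is plain, at (310,215) in the wrist view, and the red disc shows at (288,298). Now I'll fetch the middle plate: straddle it, bring it upright and grip.

```bash
python3 -m inch '[[-1,[0,-0.88,0.06],0],[-1,[0,-0.88,0],0],[-1,[0,-0.88,0],0],[-1,[0,-0.88,0],0],[-1,[0,0,0],0],[-1,[0.6,0,0],0],[-1,[0.6,0,0],0],[-1,[0.6,0,0],0]]' 30 | tail -1
python3 -c "
from h import *
rel('mid',-.0445,.27)
cv2.imwrite('pics/w7.png',optics.get_image('wrist')[:,:,::-1])"
```

```text
grip_width: 0.0855
t 12.75 units [0.61 0.   0.  ] turn -0.01 w 0.0855 F [ 0.2 -0.5 -0.5] pos [ 0.5429 -0.0536  0.2883] cradle x -0.0445 q6 97.3
```

View pics/w7.png

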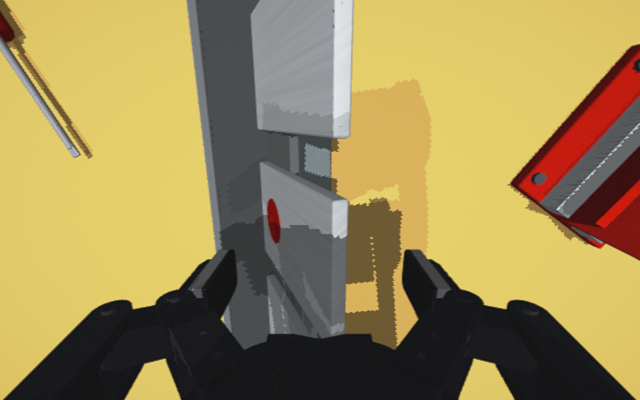

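```bash
python3 -m inch '[[-1,[0.61,0,0],0],[0.2,[0,0,0],0],[0.2,[0,0,0],0],[0.2,[0,0,0],0],[0.2,[0,0,0],0],[0.2,[0,0,-0.3],0],[0.2,[0,0,-0.3],0],[0.2,[0,0,-0.3],0]]' 30 | tail -1
python3 -m inch '[[0.2,[0,0,-0.3],0],[0.4,[0,0,-0.1],0],[0.55,[0,0,-0.1],0],[0.55,[0,0,-0.08],0],[0.6,[0,0,0],0],[0.7,[0,0,0],0],[1,[0,0,0],0],[1,[0,0,0],0]]' 40 | tail -1
python3 -m inch '[[1,[0,0,0],0],[1,[0,0,0],0],[1,[-0.2,0,0],0],[1,[-0.3,0,0],0],[1,[-0.3,0,0],0],[1,[0,0,0],0],[1,[0,0,0],0],[1,[0,0,0],0]]' 40 | tail -1
python3 -c "
from h import *
rel('mid',0,.27)
cv2.imwrite('pics/w8.png',optics.get_image('wrist')[:,:,::-1])
s=optics.get_image('scene')[:,:,::-1]
cv2.imwrite('pics/s8.png',cv2.resize(s[80:300,200:480],None,fx=2.5,fy=2.5))"
```

```text
grip_width: 0.0343
grip_width: 0.0073
grip_width: 0.0076
t 14.8 units [ 0.84  0.01 -0.  ] turn -0.01 w 0.0076 F [ 0.6  0.8 -2.6] pos [ 0.5617 -0.0134  0.2952] cradle x -0.0001 q6 102.0
```

View pics/w8.png

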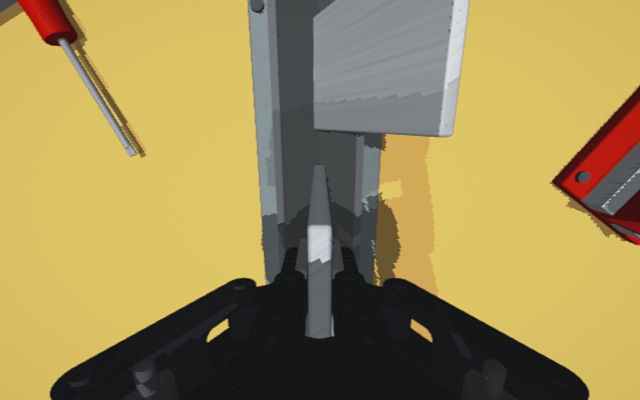

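View pics/s8.png

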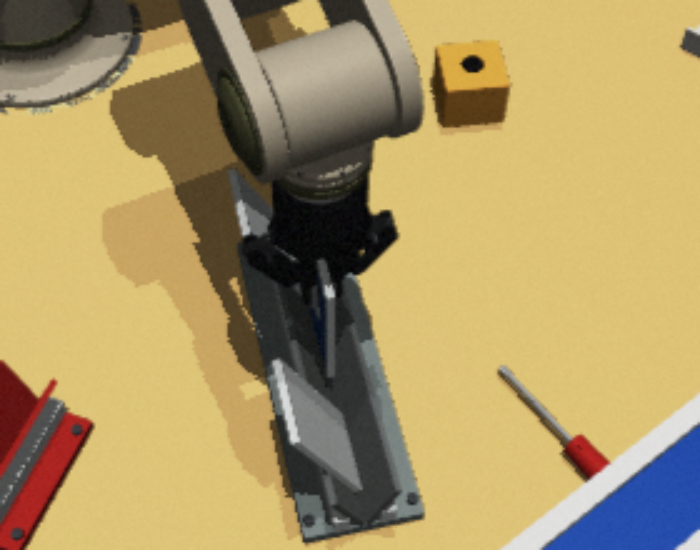

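The plate is held upright and clear of the V. The wrist view shows its top edge at (320,240), the force reading is −2.6 N and the jaws are 7.6 mm apart. Carrying it to the red cradle.

```bash
cat >> h.py <<'E'
V['rej']=np.array([.4697,-.3098]); RX=np.array([-.8617,-.5075])  # tool z dir at reject
def relr(z,c=0):
    s=env.observe();R=s["tool_rot"];p=s["position"]
    t=np.array([*(V['rej']+c*RX),z]);d=R.T@(t-p)/.03
    a=np.degrees(np.arctan2(R[1,2],R[0,2]))
    print("t",round(s["time_s"],2),"units",d.round(2),"turn",round(((a+149.5+180)%360-180)/5,2),"w",round(s["grip_width"],4),"F",s["ft_force"].round(1),"pos",p.round(4),"q",s["q"].round(0))
E
python3 -m inch '[[1,[-0.7,0,0],0],[1,[-0.9,0,0],0],[1,[-0.9,0,0],0],[1,[-0.9,0,0],0],[1,[-0.6,0.1,0.4],0],[1,[0,0.15,0.8],0],[1,[0,0.15,0.9],0],[1,[0,0.15,0.9],0]]' 40 | tail -1
python3 -m inch '[[1,[0,0.15,0.9],0],[1,[0,0.15,0.9],0],[1,[0,0.15,0.9],0],[1,[0,0.15,0.9],0],[1,[0,0.15,0.9],0],[1,[0,0.15,0.9],0],[1,[0,0.15,0.9],0],[1,[0,0.05,0.5],0]]' 40 | tail -1
python3 -m inch '[[1,[0,0,0],1],[1,[0,0,0],1],[1,[0,0,0],1],[1,[0,0,0],1],[1,[0,0,0],1],[1,[0,0,0],1],[1,[0,0,0],0.83],[1,[0,0,0],0]]' 40 | tail -1
python3 -c "
from h import *
relr(.275)
cv2.imwrite('pics/w9.png',optics.get_image('wrist')[:,:,::-1])
s=optics.get_image('scene')[:,:,::-1]
cv2.imwrite('pics/s9.png',cv2.resize(s[120:380,50:350],None,fx=2.2,fy=2.2))"
```

```text
grip_width: 0.0078
grip_width: 0.0075
grip_width: 0.0074
t 16.9 units [4.66 0.1  0.47] turn -0.04 w 0.0074 F [ 0.7  0.1 -1.9] pos [ 0.4805 -0.3002  0.4148] q [-44.  23.  71.   0.  86. 106.]
```

View pics/w9.png

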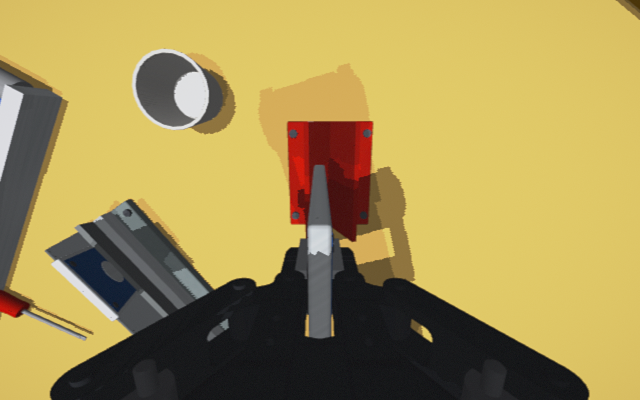

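View pics/s9.png

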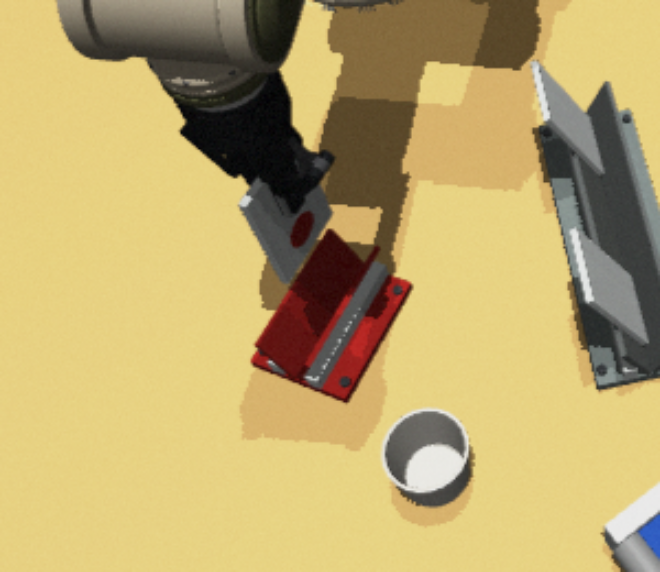

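The plate hangs over the red cradle with its disc visible. In the wrist view the cradle's centre is about 10 px right of the plate, matching the computed 14 mm offset. I'll correct that and lower.

```bash
python3 -m inch '[[1,[0,0.1,0.47],-0.04],[1,[0.8,0,0],0],[1,[0.8,0,0],0],[1,[0.8,0,0],0],[1,[0.7,0,0],0],[1,[0.6,0,0],0],[1,[0.3,0,0],0],[1,[0,0,0],0]]' 40 | tail -1
python3 -c "
from h import *
relr(.272)
cv2.imwrite('pics/w10.png',optics.get_image('wrist')[:,:,::-1])"
```

```text
grip_width: 0.0076
t 17.67 units [ 0.71  0.   -0.  ] turn 0.04 w 0.0076 F [ 0.2  0.3 -1. ] pos [ 0.4697 -0.3098  0.2934] q [-45.  29.  82.   0.  69. 104.]
```

View pics/w10.png

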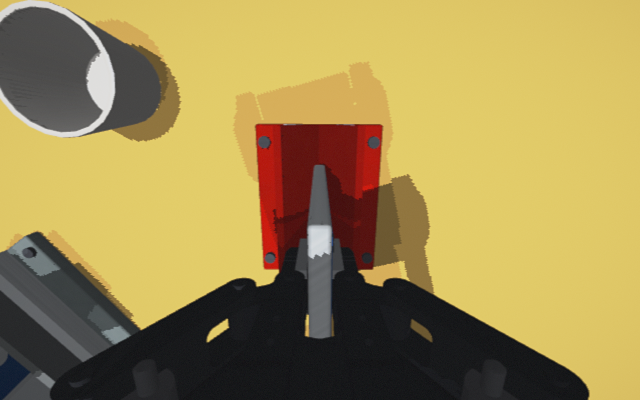

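The plate is centred over the V (base from column 257 to 382, plate at 320). Lowering gently.

```bash
python3 -m inch '[[1,[0.15,0,0],0],[1,[0.15,0,0],0],[1,[0.15,0,0],0],[1,[0.1,0,0],0],[1,[0.1,0,0],0],[1,[0.06,0,0],0],[1,[0,0,0],0],[1,[0,0,0],0]]' 30
python3 -c "
from h import *
relr(.272)"
```

```text
time_s: 18.38
position: [0.4699, -0.31, 0.2739]
tool_rot: [[0.0, 0.51, -0.86], [0.0, -0.86, -0.51], [-1.0, 0.0, -0.0]]
ft_force: [-0.1, -0.3, -2.5]
grip_width: 0.0073
t 18.38 units [ 0.06 -0.01  0.  ] turn 0.03 w 0.0073 F [-0.1 -0.3 -2.5] pos [ 0.4699 -0.31    0.2739] q [-45.  30.  83.   0.  66. 104.]
```

```bash
python3 -m inch '[[1,[0.05,0,0],0],[1,[0.05,0,0],0],[1,[0.04,0,0],0],[1,[0.03,0,0],0],[1,[0.03,0,0],0],[1,[0,0,0],0],[1,[0,0,0],0],[1,[0,0,0],0]]' 30
python3 -c "
from h import *
relr(.27)
s=optics.get_image('scene')[:,:,::-1]
cv2.imwrite('pics/s11.png',cv2.resize(s[170:330,120:320],None,fx=3.5,fy=3.5))"
```

```text
time_s: 19.05
position: [0.47, -0.3099, 0.2707]
tool_rot: [[0.003, 0.51, -0.86], [-0.002, -0.86, -0.51], [-1.0, 0.003, -0.001]]
ft_force: [-3.8, 4.5, 21.0]
grip_width: 0.0075
t 19.05 units [ 0.02 -0.01  0.01] turn 0.03 w 0.0075 F [-3.8  4.5 21. ] pos [ 0.47   -0.3099  0.2707] q [-45.  31.  84.   0.  66. 104.]
```

View pics/s11.png

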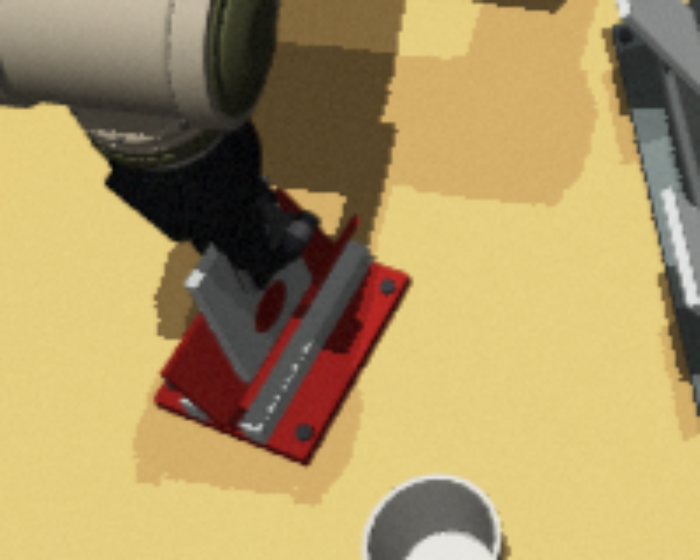

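The plate is seated: the force reads +21 N upward and the disc faces the camera. Now I'll loosen the grip and lean it onto the +z-side wall.

```bash
python3 -m inch '[[0.75,[-0.05,0,0],0],[0.65,[0,0,0],0],[0.55,[0,0,0.1],0],[0.55,[0,0,0.15],0],[0.55,[0,0,0.2],0],[0.5,[0,0,0.2],0],[0.4,[0,0,0.2],0],[0.3,[0,0,0.2],0]]' 30 | tail -2
python3 -m inch '[[0.2,[0,0,0.2],0],[0.2,[0,0,0.1],0],[0.1,[0,0,0.1],0],[-0.1,[0,0,0],0],[-0.3,[0,0,0],0],[-0.6,[0,0,0],0],[-1,[0,0,0],0],[-1,[0,0,0],0]]' 30 | tail -2
python3 -c "
from h import *
relr(.27,.0445)
cv2.imwrite('pics/w12.png',optics.get_image('wrist')[:,:,::-1])
s=optics.get_image('scene')[:,:,::-1]
cv2.imwrite('pics/s12.png',cv2.resize(s[170:330,120:320],None,fx=3.5,fy=3.5))"
```

```text
ft_force: [-0.5, -0.8, 1.4]
grip_width: 0.0298
ft_force: [-0.1, 0.5, 0.3]
grip_width: 0.0855
t 20.43 units [-0.02 -0.01  0.04] turn 0.03 w 0.0855 F [-0.1  0.5  0.3] pos [ 0.4326 -0.332   0.2694] q [-50.  29.  87.   0.  64.  99.]
```

View pics/w12.png

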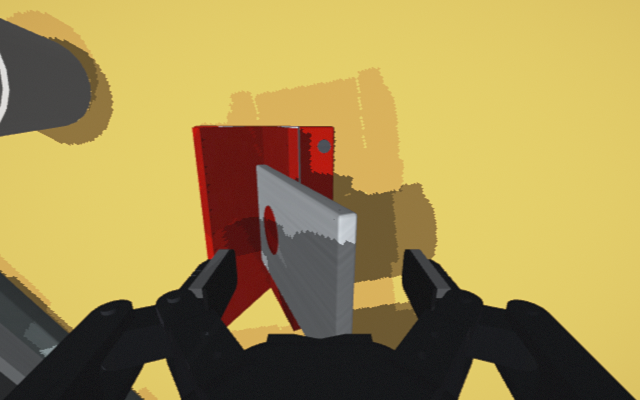

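View pics/s12.png

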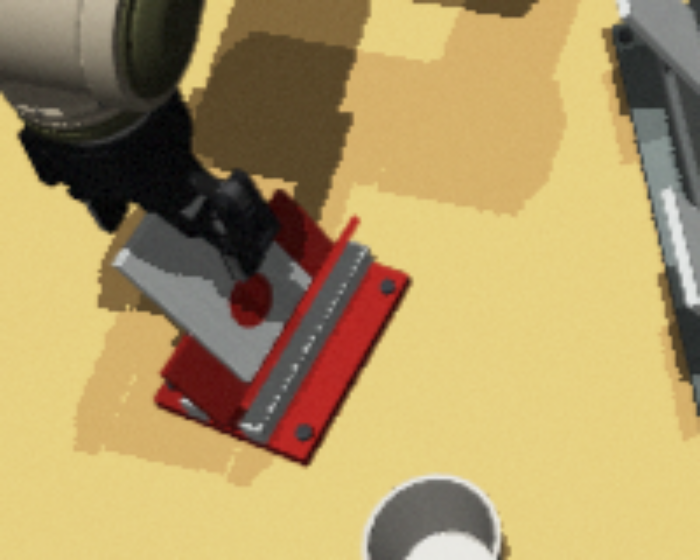

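The plate leans in the red cradle with its disc up and the fingers are open. I'll retreat and check.

```bash
python3 -m inch '[[-1,[-0.7,0,0],0],[-1,[-0.8,0,0],0],[-1,[-0.9,0,0],0],[-1,[-1,0,0],0],[-1,[-1,0,0],0],[-1,[0,0,0.6],0],[-1,[0,0,1],0],[-1,[0,0,1],0]]' 30 | tail -1
python3 -m inch '[[-1,[0,0,1],0],[-1,[0,0,1],0],[-1,[0,0,1],0],[-1,[0,0,0],0],[-1,[0,0,0],0],[-1,[0,0,0],0],[-1,[0,0,0],0],[-1,[0,0,0],0]]' 30 | tail -1
python3 - <<'E'
from h import *
relr(.27)
s=optics.get_image('scene')[:,:,::-1];t=optics.get_image('top')[:,:,::-1]
cv2.imwrite('pics/scene_f.png',s);cv2.imwrite('pics/top_f.png',t)
cv2.imwrite('pics/f1.png',s);cv2.imwrite('pics/f2.png',t)
cv2.imwrite('pics/f3.png',np.vstack([cv2.resize(t[225:300,400:500],None,fx=5,fy=4,interpolation=cv2.INTER_CUBIC)]))
E
```

```text
grip_width: 0.0857
grip_width: 0.0856
t 21.87 units [ 4.38  0.01 -7.02] turn 0.05 w 0.0856 F [-0.5  0.7  0.4] pos [ 0.2887 -0.4172  0.4014] q [-69.  18.  81.   0.  81.  81.]
```

View pics/f1.png

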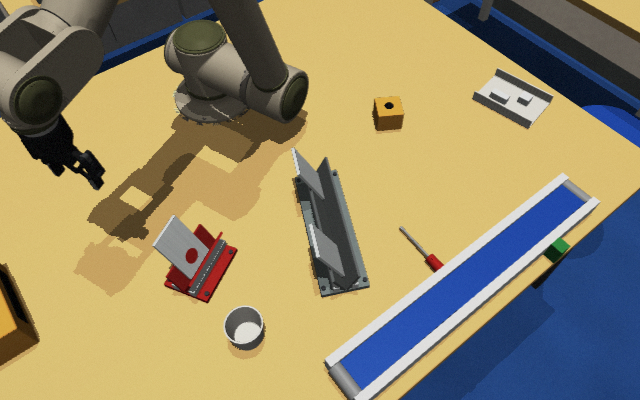

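View pics/f2.png

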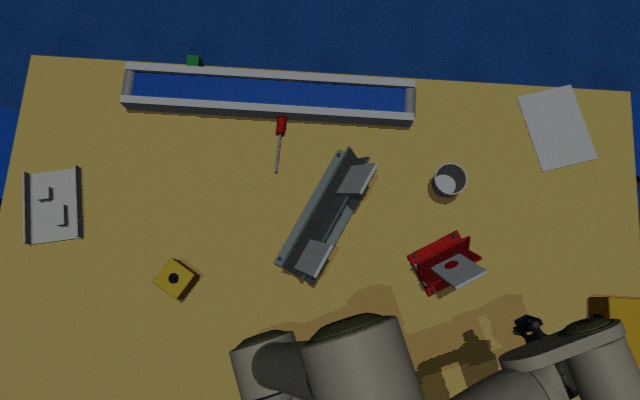

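Both cameras show the plates in place. The disc is at (192,256) in the scene view and (451,265) in the top view, and the bystanders haven't moved. One numeric check, then I'll hand in.

Run:
```python
from h import *
x,e=tri((192,256),(451.5,265)); d=x[:2]-V['rej']
print("disc",x.round(4),np.round(e,4),"lateral",d@RX,"length",d@np.array([.5075,-.8617]))
O=np.array([.569,-.0168])
for n,uv in (("near",(316,258)),("far",(356.5,180))):
    p=plane("top",uv,.085)[:2]-O; print(n,"x",p@UX,"y",p@UY)
a=load("top0").astype(int);b=load("top_f").astype(int)
for n,(x0,y0,x1,y1) in dict(housing=(150,255,205,305),driver=(265,105,295,180),cup=(428,160,472,202)).items():
    print(n,"changed px",(abs(a-b)[y0:y1,x0:x1].max(2)>45).sum())
```

```text
disc [ 0.4615 -0.3152  0.055 ] [0.0027 0.0027] lateral 0.009750356409937754 length 0.00047903870821790814
near x -0.03479250413601288 y 0.1109846030552076
far x -0.028966836128173558 y -0.09557684756756002
housing changed px 0
driver changed px 0
cup changed px 0
```

```bash
python3 -c "
from rig import env
print(env.close_job())"
```

```text
the job is handed in; nothing more can be done
None
```

All three plates are turned over, the red-disc plate stands in the red reject cradle, and the job is handed in at about 22 s of the 72 s. No verdict came back.

**What I did:** I tipped each plate over in the grey cradle between the part-closed fingers and released it. The middle plate turned out to be the one with the red disc. Once all three lay released, I pulled it upright, gripped it and carried it to the red cradle. There I let it lean with the disc facing up, then moved the arm clear.

**Last checks before handing in:**
- **Red plate:** the disc measured 0.5 mm from the red cradle's middle lengthwise and 55 mm high, close to the roughly 53 mm expected for a leaning plate. I picked its pixel positions by eye, and the two camera rays missed each other by about 5 mm.
- **Plain plates:** they lean in the grey cradle at about y +111 and −96 mm, both with bare undersides up.
- **Bystanders:** the housing, screwdriver and cup showed no changed pixels from the start image in the top view.
- **Forces:** the highest force I read was about 21 N, when seating the plate in the red cradle; I read forces only between moves, not during them.

No check failed. I judged the lean angles and that the plates were at rest only from the pictures.

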